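# Clamp the cheese board to the shop counter

### The job

Slide the loose cheese board by its handle under the clamp until its far edge sits flush against the clamp's metal stop, without ramming it. Then tighten the red clamp knob clockwise until you feel it go suddenly stiff, and from there give it one eighth of a turn more (45 degrees), no less and not much more; then let go. Leave the jar and the two cheeses where they stand.

Things in the scene. Friction and masses are not known exactly. Their poses are not given: they have to be found in the camera images.
- clamp: Green cast bench clamp, fixed to the counter; its place and yaw vary. Origin on the counter top, straight below the knob's axis; +x is the direction in which the board is pushed in, z up. Its post (60 mm wide, 75 mm high) stands at x = +35 to +77 mm; its arm (50 mm wide, underside 52 mm, top 75 mm high) reaches from the post over the axis to x = -23 mm. The screw goes down through the arm.
- stop: Aluminium stop plate of the clamp, 120 mm wide along y, 30 mm high. Origin on the counter in the middle of its face, 35 mm along +x from the clamp's origin; the face looks along -x, towards the board. Axes parallel to the clamp's.
- foot: Black rubber foot, 26 mm diameter, 8 mm high, under the clamp's screw, on the knob's axis; origin at its underside centre. It swivels freely; it goes down 0.6 mm per radian of knob turn, and starts 0.7 to 1.6 mm above the top of a board pushed home.
- knob_grip (a point): Grip point of the clamp knob, on its vertical axis, 110 mm above the counter. The knob is a red square block, 36 mm across its flats (which face its local x and y), 34 mm high, its top 13 mm above this point, with a white dash towards its -x side, on a black disc of 44 mm diameter whose top is 20 mm below this point.
- knob: The same red knob; origin on its axis, 28 mm below the grip point. Tightens clockwise seen from above. Runs freely (0.03 N m) for an unknown 1.2 to 2.6 rad, then goes suddenly stiff (about 0.4 N m) as the foot meets the board, and from there rises only slowly, by 0.1 N m per rad. It stays where it is left. The knob's angle at which it goes stiff differs each time.
- board: Loose light-wood cheese board, 220 mm (x) by 150 mm (y) by 20 mm, 0.4 to 0.8 kg, flat on the counter. Origin at the centre of its underside. +x points to its far edge, which goes against the stop; it starts 50 to 100 mm short of the stop, up to 20 mm to the side and up to 9 degrees askew.
- board_handle (a point): Middle of the board's steel bar handle: round bar of 10 mm diameter, 96 mm long along the board's y, 52 mm above the counter, 90 mm along the board's -x from its origin, on a post at each end. Best gripped from above across the bar (fingers closing along the board's x). Board top is 32 mm below it.
- board_far_edge (a point): Middle of the board's far edge face, 110 mm along the board's +x from its origin, 10 mm above the counter. Home when it lies on the stop's face.
- jar: Bystander: glass jar with a brass lid, 60 mm diameter, 95 mm high; origin at its underside centre.
- ash_cheese: Bystander: dark grey cheese drum, 72 mm diameter, 45 mm high; origin at its underside centre.
- white_cheese: Bystander: small white cheese, 60 mm diameter, 50 mm high; origin at its underside centre.
There are look-alikes about, which are no part of the job. Of the things that look like the clamp, the largest one is meant.

How it is judged (in metres and radians):
On the way, in this order (a step that is already met when the one before it is completed fails the run):
1. the board's far edge is flush against the stop (x of board_far_edge in the frame of stop above -0.004 m and y of board_far_edge in the frame of stop between -0.045 and 0.045 m and angle between the x axis of board and the x axis of clamp, either way round below 0.07 rad), for 0.2 s.
2. the clamp's foot bears on the seated board (all of step 1 and contact force between foot and board above 1.5 N), for 0.1 s.
At the end, for the whole second after the job is handed in: The board is at rest with its far edge within 4 mm of the stop, within 45 mm of the stop's middle and square to it within 4 degrees, and the foot presses on the board with 7 to 13 N, which is an extra turn of 45 degrees past stiff, give or take about 15 degrees. The robot has let go (all of step 1 and contact force between foot and board between 7 and 13 N and linear speed of board below 0.01 m/s); the robot touches nothing.
It fails at once if the clamp is overtightened: the foot presses on the board with over 16 N (some 80 degrees past stiff) (contact force between foot and board above 16 N).
It fails at once if the board is rammed into the stop with over 40 N (contact force between board and stop above 40 N).
It fails at once if the jar with brass lid is moved by more than 15 mm or tipped (distance of jar from where it was at the start of the episode above 0.015 m or angle between jar's own z axis and vertical above 0.35 rad).
It fails at once if the grey cheese is moved by more than 15 mm or tipped (distance of ash_cheese from where it was at the start of the episode above 0.015 m or angle between ash_cheese's own z axis and vertical above 0.35 rad).
It fails at once if the white cheese is moved by more than 15 mm or tipped (distance of white_cheese from where it was at the start of the episode above 0.015 m or angle between white_cheese's own z axis and vertical above 0.35 rad).
It also fails if it takes over 67 s, if anything falls off the work surface, if the arm or the gripper's body presses on something with over 40 N, if the wrist force passes 120 N, or if a joint passes its speed limit or range.

### The arm

A 6-joint arm with a two-finger parallel gripper is mounted at the origin on the work surface. World frame = base frame: x ahead of the robot, y to its left, z up, the work surface at z = 0. Lengths are in mm, angles in rad, forces in N, time in s.
With the tool pointing down it reaches from about 425 to 1125 mm from the base axis. Payload 14.9 kg.
Tool frame: the origin (TCP) lies between the finger pads; the fingertips stand 14 mm ahead of it and the grasp point (between the pads) lies 5 mm behind it; x points along the fingers, y is the direction in which the jaws open and shut, and the axes are right-handed (so a half turn about x gives the same grasp; the last joint's range is limited). The gripper opens to 91 mm and grips with 3 to 60 N. Pads are 32 mm wide; open, the fingers measure 118 mm over their backs; the gripper's body (76 mm by 178 mm) begins 60 mm behind the grasp point.
Start: joints at [-1.357, 0.379, 1.734, -0, 1.028, -0.033], TCP at [171.006, -678.804, 227.932] pointing down, gripper open.
Joint ranges: [-2.77, 2.77], [-0.74, 2.19], [0, 2.66], [-1.06, 4.2], [0.31, 2.87], [-3.08, 3.08]. Speed limits (rad/s): [1.89, 1.89, 2.39, 3.14, 3.14, 3.14].

### API

Orientations are given as a unit quaternion [w, x, y, z].
In Python, from bench import status, eyes, robot gives the robot as it stands.
- The arm moves only by the tool arm_command, never from a script. Its argument "motion" is one flat list of numbers, 5 for each row, row after row: the closure, from 0 (fully open) to 1 (shut), then the shift along the tool's x, y, z in cm, then the turn about the tool's x in degrees. A call has 1 to 12 rows; each row shifts and turns the commanded pose from where the row before left it, along the tool's axes as they then stand; what a row does not reach is not made up. A row lasts 1/10 s, in which the tool goes at most 50 mm and 8.59 degrees, less where a joint would pass 70% of its speed; a pose out of reach is approached as far as the arm can. A call with a gripper value outside its range is refused whole. The fingers move at their own pace and stop on an object; "force" is the grip in N (left out, the last holds). Time passes only in rows, so rows that do not move let the fingers close. It gives the time, the measured TCP pose, the force and the opening at its end, in the units of the state.
- status.read_state(): the state, without advancing time (a new reading comes with each control period).
- eyes.read_camera(name): name is "scene" or "top" or "wrist"; returns the picture (400x640x3 uint8, blue, green, red); there is no depth.
- eyes.camera_model(name): a dict with "fovy" (degrees; the focal length in pixels is half the picture's height over the tangent of half this angle, whatever the lens; pixels are square), "cx", "cy" (the principal point, pixels), "T" (4x4, takes a point from camera to world coordinates); the wrist camera has in their place "hand_eye" (4x4, takes a point from camera to tool coordinates, whose origin is the TCP and whose axes are the tool frame's). Camera axes: x right, y down, z forward; pixel columns grow to the right and rows downward; lengths in mm; the calibration is good to about 2 mm. The wrist camera is an equidistant fisheye: a pixel r from the principal point sees the ray r / f radians off the axis. A picture is of the moment at which its call begins: read the wrist's pose just before it. camera_model takes no time and is no camera call.
- robot.hand_in(): hands the job in, once; it reports no verdict.
The state is a dict: "time_s": time; "joint_pos": joint angles; "dq": joint speeds; "effort": joint torques, N m; "tcp_pos": TCP position; "ee_rot": TCP orientation; "ft_force": force on the tool from outside, world axes, zero at the start; "wrist_torque": the same for the moment, N m; "grip_width": finger opening in mm.
Only numpy, scipy, OpenCV 4.12 (cv2) and the standard library are available. Lean on these libraries where they do the work, as an engineer would, in place of code of your own. Each camera call takes 0.05 s, during which the arm holds its last target. There are 200 camera calls.

## Working session

There is one attempt and no reset: what is moved stays moved. The work goes in short steps, Python scripts to look and compute and a tool call to move; the robot and the scene stay as the last step left them, time stands still between calls to the robot, and variables do not carry over. Pictures are saved under pics/ and viewed, on a budget of 10 in all, crops included, one or two more only if the job needs it, and the job is handed in when it is done.

Besides the shell and the picture viewer there is one more tool, called after ">>>" by a JSON object that holds its "fn" and its "kwargs", one argument or row to a line. arm_command: Moves the arm, as the interface text tells. Its arguments: {"type":"object","properties":{"motion":{"type":"array","items":{"type":"number"}},"force":{"type":"number"}},"required":["motion"]}

```bash
mkdir -p pics; cat > h.py <<'E'
import numpy as np, cv2
from bench import status, eyes, robot
np.set_printoptions(precision=4,suppress=True)
E
python3 - <<'E'
from h import *
for n in("scene","top"):
    im=eyes.read_camera(n); cv2.imwrite(f"pics/{n}0.png",im)
    print(n,eyes.camera_model(n))
print(eyes.camera_model("wrist"))
s=status.read_state();cv2.imwrite("pics/w0.png",eyes.read_camera("wrist"))
print(s)
E
```

```text
scene {'fovy': 51.20338390898741, 'cx': 315.7946075976499, 'cy': 211.95082561973592, 'T': array([[  -0.5937,    0.4906,   -0.6378, 1057.7639],
       [   0.8043,    0.3845,   -0.453 ,  445.669 ],
       [   0.023 ,   -0.7819,   -0.6229,  534.3655],
       [   0.    ,    0.    ,    0.    ,    1.    ]])}
top {'fovy': 56.31510262463202, 'cx': 317.89022955803864, 'cy': 202.34665109138993, 'T': array([[  0.0205,  -0.9978,   0.0627, 553.5942],
       [ -0.9992,  -0.0183,   0.0364,  85.4853],
       [ -0.0352,  -0.0634,  -0.9974, 834.7208],
       [  0.    ,   0.    ,   0.    ,   1.    ]])}
{'fovy': 65.70646984690485, 'cx': 318.4841620180065, 'cy': 201.8172899469495, 'hand_eye': array([[  -0.0005,   -0.2535,    0.9673, -156.466 ],
       [   1.    ,    0.0005,    0.0007,    0.6582],
       [  -0.0006,    0.9673,    0.2535,  -70.489 ],
       [   0.    ,    0.    ,    0.    ,    1.    ]])}
{'time_s': 0.1, 'joint_pos': array([-1.3573,  0.3794,  1.7347,  0.    ,  1.0285, -0.0333]), 'dq': array([-0.0011,  0.0012, -0.0014,  0.0004, -0.0015,  0.0008]), 'effort': array([  0.0002, -76.5036, -43.5292,   0.0652,   0.0398,  -0.    ]), 'tcp_pos': array([ 170.9476, -678.4642,  227.3349]), 'ee_rot': array([-0.0867, -0.7017, -0.0874,  0.7018]), 'ft_force': array([-0.0314,  0.0783, -0.2879]), 'wrist_torque': array([-0.0113, -0.0101, -0.0162]), 'grip_width': 91.46204767134665}
```

View pics/scene0.png

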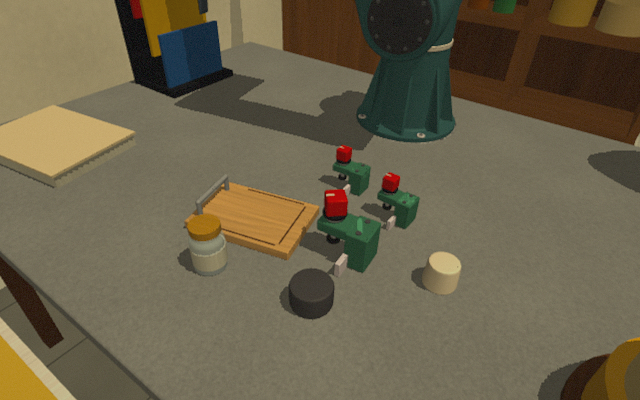

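View pics/top0.png

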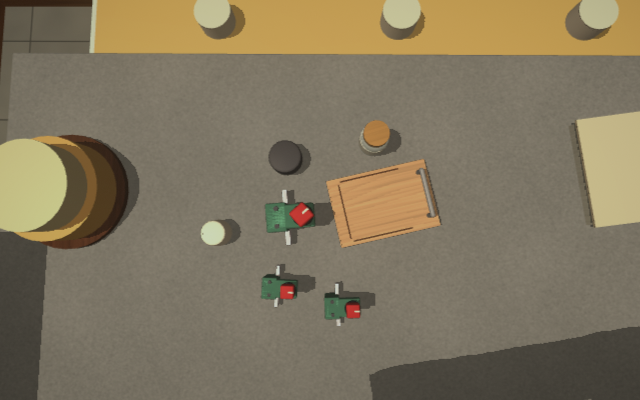

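The scene view shows the large clamp's knob at about (336,205), the board at (255,217) and its handle at (213,195). In the top view the knob is at (302,214), the handle at (428,193), the jar at (375,135) and the grey cheese at (285,157). The small look-alike clamps are at (280,290) and (343,308). I'll enlarge both views next.

```bash
python3 - <<'E'
import cv2
a=cv2.imread("pics/top0.png")[110:250,260:450]; cv2.imwrite("pics/topc.png",cv2.resize(a,None,fx=4,fy=4,interpolation=cv2.INTER_CUBIC))
a=cv2.imread("pics/scene0.png")[165:290,180:390]; cv2.imwrite("pics/scenec.png",cv2.resize(a,None,fx=3.8,fy=3.8,interpolation=cv2.INTER_CUBIC)[:,:800])
E
```

```text
(no output)
```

View pics/topc.png

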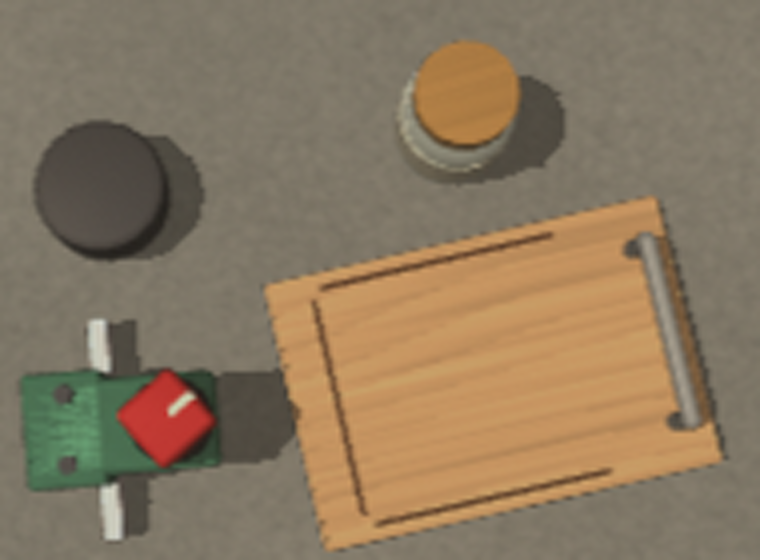

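View pics/scenec.png

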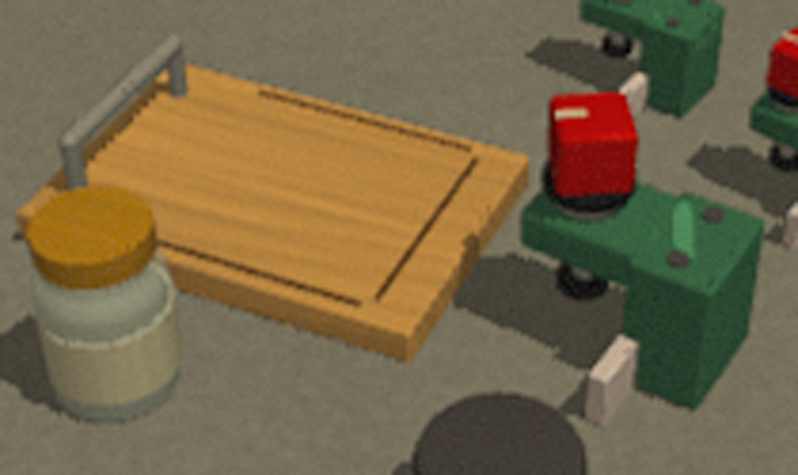

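The top crop shows handle ends at crop pixels (645,240) and (692,422), the knob's top centre at (166,418), and the stop face running (107,320) to (122,537). It also shows the board's far corners at (265,287) and (328,548). The scene crop shows handle ends at (70,140) and (176,45) and the knob's top centre at (592,116).

```bash
cat >> h.py <<'E'
def ray(n,uv,T=None):
    m=eyes.camera_model(n); f=200/np.tan(np.radians(m["fovy"]/2))
    x,y=uv[0]-m["cx"],uv[1]-m["cy"]
    if n=="wrist":
        r=np.hypot(x,y);t=r/f;d=np.array([np.sin(t)*x/r,np.sin(t)*y/r,np.cos(t)]);T=T@m["hand_eye"]
    else: d=np.array([x/f,y/f,1]);T=m["T"]
    d=T[:3,:3]@d; return T[:3,3],d/np.linalg.norm(d)
def tri(rs):
    P=[np.eye(3)-np.outer(d,d) for _,d in rs]
    X=np.linalg.solve(sum(P),sum(p@o for p,(o,_) in zip(P,rs)))
    return X,[np.linalg.norm(p@(X-o)) for p,(o,_) in zip(P,rs)]
def atz(r,z): o,d=r; return o+d*(z-o[2])/d[2]
def toolT(s):
    from scipy.spatial.transform import Rotation as R
    q=s["ee_rot"];T=np.eye(4);T[:3,:3]=R.from_quat([q[1],q[2],q[3],q[0]]).as_matrix();T[:3,3]=s["tcp_pos"];return T
E
python3 - <<'E'
from h import *
t=lambda u,v:ray("top",(u/4+260,v/4+110)); c=lambda u,v:ray("scene",(u/3.8+180,v/3.8+165))
for n,a,b in [("h+x",(645,240),(70,140)),("h-x",(692,422),(176,45)),("knobtop",(166,418),(592,116)),("far+x",(265,287),(408,333)),("far-x",(328,548),(528,157)),("jarlid",(467,93),(92,222)),]:
    print(n,*tri([t(*a),c(*b)]))
for n,a,z in [("stop+x",(107,320),30),("stop-x",(122,537),30),("far+x",(265,287),20),("far-x",(328,548),20),("near-x",(722,458),20),("near+x",(655,198),20),("h+",(645,240),57),("h-",(692,422),57),("knob",(166,418),123),
  ("k1",(166,370),123),("k2",(215,417),123),("k3",(165,465),123),("k4",(118,418),123),("d1",(172,412),123),("d2",(194,396),123),("p1",(22,378),75),("p2",(30,490),75),("a1",(213,372),75),("a2",(218,465),75),("jar",(467,93),95),("ash",(101,188),45)]:
    print(n,atz(t(*a),z))
T=toolT(status.read_state());print(T)
E
```

```text
h+x [ 674.7237 -101.0998   49.7931] [np.float64(0.2639822128465509), np.float64(0.2639822128467295)]
h-x [ 579.4623 -125.9054   46.703 ] [np.float64(0.9278403704814736), np.float64(0.9278403704812825)]
knobtop [574.6554 142.8133 117.7703] [np.float64(0.09599699754627167), np.float64(0.09599699754623751)]
far+x [651.0141  97.7851  15.8246] [np.float64(0.1682506121436994), np.float64(0.168250612143757)]
far-x [508.1898  61.6538  15.354 ] [np.float64(0.9066944525563756), np.float64(0.9066944525563414)]
jarlid [741.0764  -2.3119  91.5243] [np.float64(0.47349762163395454), np.float64(0.47349762163370973)]
stop+x [629.8237 183.058   30.    ]
stop-x [512.9044 171.9405  30.    ]
far+x [650.4151  97.8553  20.    ]
far-x [508.967   61.0523  20.    ]
near-x [ 561.9035 -149.8299   20.    ]
near+x [ 702.6627 -113.719    20.    ]
h+ [673.7951 -99.5868  57.    ]
h- [ 579.7242 -123.8653   57.    ]
knob [574.5551 142.316  123.    ]
k1 [597.4998 142.8519 123.    ]
k2 [575.4872 118.9246 123.    ]
k3 [552.1691 142.2706 123.    ]
k4 [574.1077 165.2925 123.    ]
d1 [577.4735 139.5137 123.    ]
d2 [585.3135 129.1698 123.    ]
p1 [595.0033 220.4986  75.    ]
p2 [537.9482 214.7144  75.    ]
a1 [599.8798 122.6881  75.    ]
a2 [552.6278 119.1372  75.    ]
jar [740.5385  -2.2509  95.    ]
ash [699.3103 186.2998  45.    ]
[[  -0.0002    0.2443   -0.9697  170.9418]
 [   0.0008   -0.9697   -0.2443 -678.5231]
 [  -1.       -0.0008   -0.      227.447 ]
 [   0.        0.        0.        1.    ]]
```

Triangulated heights come out about 4 mm low for everything I measured: knob 118 mm against 123, board 15.5 against 20, jar 91.5 against 95. That agrees with the text within calibration, and the positions fit the given sizes. The clamp's yaw is about 95.4°, with the knob 35.1 mm from the stop middle. The board's yaw is 104.1° and it has about 98 mm to go. I'll move over the handle now; the tool yaw already matches.

>>> {"fn": "arm_command", "kwargs": {
  "motion": [0, 0, -2.434, -3.226, 0, 0, 0, -2.434, -3.226, 0, 0, 0, -2.434, -3.226, 0, 0, 0, -2.434, -3.226, 0, 0, 0, -2.434, -3.226, 0, 0, 0, -2.434, -3.226, 0, 0, 0, -2.434, -3.226, 0, 0, 0, -2.434, -3.226, 0, 0, 0, -2.434, -3.226, 0, 0, 0, -2.434, -3.226, 0, 0, 0, -2.434, -3.226, 0, 0, 0, -2.434, -3.226, 0],
  "force": 40
}}

```text
time_s: 1.35
tcp_pos: [475.8, -299.5, 227.9]
ee_rot: [-0.087, -0.702, -0.087, 0.702]
ft_force: [1.0, -0.2, 0.5]
grip_width: 91.2
```

>>> {"fn": "arm_command", "kwargs": {
  "motion": [0, 0, -2.434, -3.226, 0, 0, 0, -2.434, -3.226, 0, 0, 0, -2.434, -3.226, 0, 0, 0, -2.434, -3.226, 0, 0, 0, -2.434, -3.226, 0, 0, 0, -2.434, -3.226, 0, 0, 0, 0, 0, 0, 0, 0, 0, 0, 0]
}}

```text
time_s: 2.15
tcp_pos: [627.1, -111.4, 227.5]
ee_rot: [-0.088, -0.701, -0.088, 0.702]
ft_force: [0.3, -0.4, -0.1]
grip_width: 91.1
```

```bash
python3 - <<'E'
from h import *
s=status.read_state();np.save("w1.npy",toolT(s));cv2.imwrite("pics/w1.png",eyes.read_camera("wrist"));print(s["joint_pos"],s["tcp_pos"],s["time_s"],toolT(s))
E
```

```text
[-0.2124  0.2826  1.8665 -0.0001  0.9932  1.1101] [ 627.0624 -111.4366  227.5117] 2.15 [[  -0.0007    0.2458   -0.9693  627.0624]
 [   0.0001   -0.9693   -0.2458 -111.4366]
 [  -1.       -0.0002    0.0007  227.5117]
 [   0.        0.        0.        1.    ]]
```

View pics/w1.png

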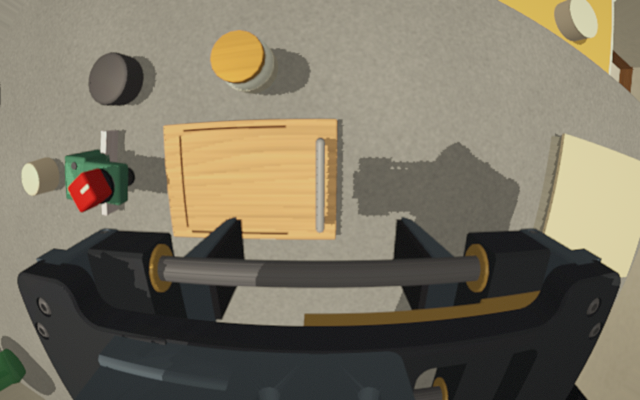

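The wrist view shows the handle bar upright in the picture, from (320.5,140) to (320.5,230) and centred between the fingers, with the jar at (240,60). I'll check those points with the calibration.

```bash
python3 - <<'E'
from h import *
T=np.load("w1.npy")
t=lambda u,v:ray("top",(u/4+260,v/4+110)); w=lambda u,v:ray("wrist",(u,v),T)
for a,b in [((645,240),(320.5,140)),((692,422),(320.5,230))]: print(tri([t(*a),w(*b)]),atz(w(*b),55))
E
```

```text
(array([ 676.6283, -102.4163,   42.5911]), [np.float64(0.8511411831433526), np.float64(0.851141183143529)]) [ 677.9136 -101.57     55.    ]
(array([ 579.6297, -126.1467,   51.1395]), [np.float64(0.7417521905375845), np.float64(0.7417521905375851)]) [ 580.6243 -126.4497   55.    ]
```

Both views put the handle's middle near (628,-113) at about 50 mm high, which matches the text. I'll descend and grip.

>>> {"fn": "arm_command", "kwargs": {
  "motion": [0.4, 3, 0.15, 0, 0, 0.4, 3, 0, 0, 0, 0.4, 3, 0, 0, 0, 0.4, 3, 0, 0, 0, 0.4, 3, 0, 0, 0, 0.4, 3, 0, 0, 0, 0.4, 0, 0, 0, 0, 1, 0, 0, 0, 0, 1, 0, 0, 0, 0, 1, 0, 0, 0, 0, 1, 0, 0, 0, 0, 1, 0, 0, 0, 0],
  "force": 40
}}

```text
time_s: 3.4
tcp_pos: [627.8, -113.6, 48.7]
ee_rot: [0.087, 0.702, 0.087, -0.701]
ft_force: [-0.7, -0.1, -0.4]
grip_width: 17.6
```

>>> {"fn": "arm_command", "kwargs": {
  "motion": [1, 0, 0, 0, 0, 1, 0, 0, 0, 0, 1, 0, 0, 0, 0]
}}

```text
time_s: 3.7
tcp_pos: [627.6, -113.4, 48.3]
ee_rot: [0.087, 0.702, 0.087, -0.702]
ft_force: [-2.5, 1.1, 6.4]
grip_width: 9.3
```

The grip is on the bar, with an opening of 9.3 mm. I'll slide and turn to about 8 mm short of the stop.

>>> {"fn": "arm_command", "kwargs": {
  "motion": [1, 0, -0.887, 0.217, 0.87, 1, 0, -0.887, 0.217, 0.87, 1, 0, -0.887, 0.217, 0.87, 1, 0, -0.887, 0.217, 0.87, 1, 0, -0.887, 0.217, 0.87, 1, 0, -0.887, 0.217, 0.87, 1, 0, -0.887, 0.217, 0.87, 1, 0, -0.887, 0.217, 0.87, 1, 0, -0.887, 0.217, 0.87, 1, 0, -0.887, 0.217, 0.87, 1, 0, 0, 0, 0, 1, 0, 0, 0, 0]
}}

```text
time_s: 4.9
tcp_pos: [590.3, -29.2, 48.3]
ee_rot: [0.033, 0.706, 0.034, -0.706]
ft_force: [-2.9, 9.5, 8.0]
grip_width: 9.1
```

```bash
python3 - <<'E'
from h import *
s=status.read_state();print(s["tcp_pos"],s["ft_force"],toolT(s)[:3,:3])
a=eyes.read_camera("top")[110:270,240:440]; cv2.imwrite("pics/top1.png",cv2.resize(a,None,fx=3.75,fy=3.75,interpolation=cv2.INTER_CUBIC))
E
```

```text
[590.2645 -29.1962  48.286 ] [-2.9235  9.488   8.028 ] [[ 0.      0.0944 -0.9955]
 [ 0.0009 -0.9955 -0.0944]
 [-1.     -0.0009 -0.0001]]
```

View pics/top1.png

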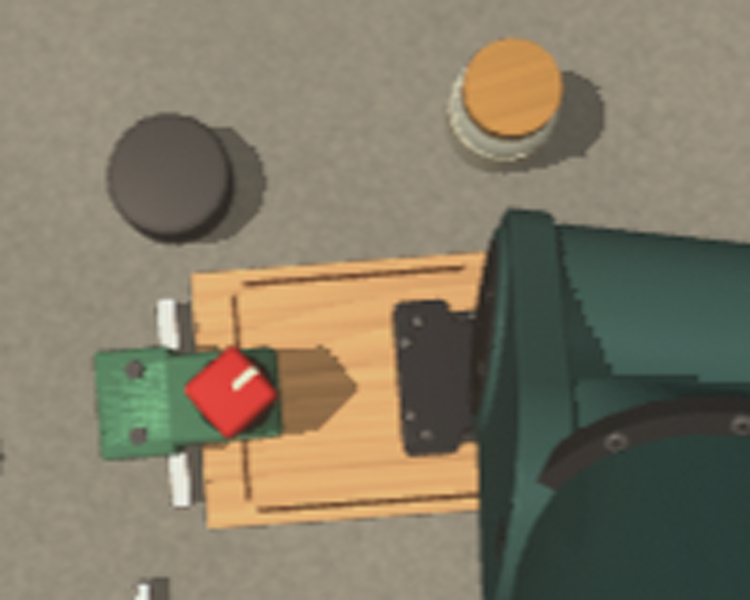

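The picture shows the board's far edge, (192,272) to (207,528), parallel to the stop face, (178,300) to (190,505), with a gap of about 7 mm. The bystanders haven't moved. I'll creep in while watching the force.

>>> {"fn": "arm_command", "kwargs": {
  "motion": [1, 0, -0.1, 0, 0, 1, 0, -0.1, 0, 0, 1, 0, -0.1, 0, 0, 1, 0, -0.1, 0, 0, 1, 0, -0.1, 0, 0]
}}

```text
time_s: 5.45
tcp_pos: [590.2, -25.6, 48.3]
ee_rot: [0.034, 0.707, 0.033, -0.706]
ft_force: [0.5, -6.3, 3.5]
grip_width: 9.0
```

>>> {"fn": "arm_command", "kwargs": {
  "motion": [1, 0, -0.05, 0, 0, 1, 0, -0.05, 0, 0]
}}

```text
time_s: 5.65
tcp_pos: [590.2, -24.6, 48.3]
ee_rot: [0.034, 0.707, 0.033, -0.706]
ft_force: [0.8, -7.9, 4.0]
grip_width: 8.9
```

>>> {"fn": "arm_command", "kwargs": {
  "motion": [1, 0, -0.05, 0, 0, 1, 0, -0.05, 0, 0]
}}

```text
time_s: 5.85
tcp_pos: [590.1, -23.6, 48.3]
ee_rot: [0.034, 0.707, 0.033, -0.706]
ft_force: [0.9, -6.8, 4.5]
grip_width: 9.0
```

>>> {"fn": "arm_command", "kwargs": {
  "motion": [1, 0, -0.05, 0, 0, 1, 0, -0.05, 0, 0]
}}

```text
time_s: 6.05
tcp_pos: [590.0, -22.6, 48.3]
ee_rot: [0.034, 0.707, 0.033, -0.706]
ft_force: [1.2, -6.2, 4.3]
grip_width: 8.8
```

>>> {"fn": "arm_command", "kwargs": {
  "motion": [1, 0, -0.05, 0, 0, 1, 0, -0.05, 0, 0]
}}

```text
time_s: 6.25
tcp_pos: [589.9, -21.6, 48.3]
ee_rot: [0.034, 0.707, 0.033, -0.706]
ft_force: [0.4, -7.3, 2.8]
grip_width: 9.1
```

>>> {"fn": "arm_command", "kwargs": {
  "motion": [1, 0, -0.05, 0, 0, 1, 0, 0, 0, 0]
}}

```text
time_s: 6.45
tcp_pos: [589.9, -21.1, 48.3]
ee_rot: [0.034, 0.707, 0.033, -0.706]
ft_force: [0.9, -6.8, 3.9]
grip_width: 9.0
```

Force is still steady at about -7 N, which is friction only, so there's no contact yet.

>>> {"fn": "arm_command", "kwargs": {
  "motion": [1, 0, -0.05, 0, 0, 1, 0, 0, 0, 0]
}}

```text
time_s: 6.65
tcp_pos: [590.1, -21.0, 48.3]
ee_rot: [0.034, 0.707, 0.033, -0.706]
ft_force: [3.3, -11.8, 2.0]
grip_width: 8.9
```

>>> {"fn": "arm_command", "kwargs": {
  "motion": [1, 0, -0.05, 0, 0, 1, 0, 0, 0, 0]
}}

```text
time_s: 6.85
tcp_pos: [590.5, -20.8, 48.4]
ee_rot: [0.034, 0.707, 0.033, -0.705]
ft_force: [5.6, -14.5, -0.6]
grip_width: 9.3
```

>>> {"fn": "arm_command", "kwargs": {
  "motion": [1, 0, -0.05, 0, 0, 1, 0, 0, 0, 0]
}}

```text
time_s: 7.05
tcp_pos: [590.9, -20.6, 48.6]
ee_rot: [0.035, 0.707, 0.033, -0.705]
ft_force: [6.6, -18.3, -0.8]
grip_width: 8.7
```

>>> {"fn": "arm_command", "kwargs": {
  "motion": [1, 0, -0.05, 0, 0, 1, 0, 0, 0, 0]
}}

```text
time_s: 7.25
tcp_pos: [591.1, -20.4, 48.8]
ee_rot: [0.035, 0.708, 0.033, -0.705]
ft_force: [6.6, -22.6, 0.2]
grip_width: 8.9
```

Contact started at y ≈ -21, and the force rose smoothly to about 16 N above friction. I'll let go, lift, move over the knob and look.

>>> {"fn": "arm_command", "kwargs": {
  "motion": [0.4, 0, 0, 0, 0, 0.4, 0, 0, 0, 0, 0.4, 0, 0, 0, 0, 0.4, 0, 0, 0, 0, 0.4, 0, 0, 0, 0, 0.4, 0, 0, 0, 0, 0.4, -3, 0, 0, 0, 0.4, -4, 0, 0, 0, 0.4, -4, 0, 0, 0, 0.4, -4, 0, 0, 0, 0.2, -3, 0, 0, 0, 0.2, 0, 0, 0, 0]
}}

```text
time_s: 8.45
tcp_pos: [591.3, -18.8, 232.4]
ee_rot: [0.034, 0.709, 0.033, -0.704]
ft_force: [0.6, 0.7, -0.6]
grip_width: 67.8
```

>>> {"fn": "arm_command", "kwargs": {
  "motion": [0.2, 0, -4.1, 0, 0, 0.2, 0, -4.1, 0, 0, 0.2, 0, -4.1, 0, 0, 0.2, 0, -4.1, 0.1, 0, 0, 0, 0, 0, -8.5, 0, 0, 0, 0, -8.5, 0, 0, 0, 0, -8.5, 0, 0, 0, 0, -8.5, 0, 0, 0, 0, -8.5, 0, 0, 0, 0, -8.5, 0, 0, 0, 0, -8.5, 0, 0, 0, 0, -8.5]
}}

```text
time_s: 9.65
tcp_pos: [572.2, 144.4, 226.9]
ee_rot: [-0.424, -0.565, -0.425, 0.566]
ft_force: [-0.6, 0.7, 0.8]
grip_width: 91.3
```

>>> {"fn": "arm_command", "kwargs": {
  "motion": [0, 0, 0, 0, -8.5, 0, 0, 0, 0, -8.5, 0, 0, 0, 0, -8.5, 0, 0, 0, 0, -8.5, 0, 0, 0, 0, -8.5, 0, 0, 0, 0, -8.5, 0, 0, 0, 0, -8.5, 0, 0, 0, 0, -8.5, 0, 0, 0, 0, -8.5, 0, 0, 0, 0, -8.5, 0, 0, 0, 0, -8.5, 0, 0, 0, 0, -8.5]
}}

```text
time_s: 10.85
tcp_pos: [572.3, 144.3, 226.9]
ee_rot: [0.706, 0.026, 0.707, -0.026]
ft_force: [-0.4, -0.3, -0.0]
grip_width: 91.3
```

>>> {"fn": "arm_command", "kwargs": {
  "motion": [0, 0, 0, 0, -8.5, 0, 0, 0, 0, -8.5, 0, 0, 0, 0, -8.5, 0, 0, 0, 0, -8.5, 0, 0, 0, 0, -8.5, 0, 0, 0, 0, -8.5, 0, 0, 0, 0, 0, 0, 0, 0, 0, 0]
}}

```text
time_s: 11.65
tcp_pos: [572.4, 144.4, 227.3]
ee_rot: [0.65, -0.277, 0.651, 0.277]
ft_force: [1.1, -0.5, -0.7]
grip_width: 91.4
```

```bash
python3 - <<'E'
from h import *
s=status.read_state();np.save("w2.npy",toolT(s));a=eyes.read_camera("wrist");cv2.imwrite("pics/w2f.png",a);cv2.imwrite("pics/w2.png",cv2.resize(a[60:310,160:480],None,fx=2.4,fy=2.4,interpolation=cv2.INTER_CUBIC));print(s["joint_pos"],s["tcp_pos"],s["time_s"],toolT(s)[:3,:3])
a=eyes.read_camera("top");cv2.imwrite("pics/top2.png",a)
E
```

```text
[ 0.2076  0.2099  1.9601  0.      0.9725 -2.1692] [572.4142 144.3988 227.2973] 11.65 [[-0.0009 -0.7215  0.6924]
 [-0.0002  0.6924  0.7215]
 [-1.      0.0005 -0.0007]]
```

View pics/w2.png

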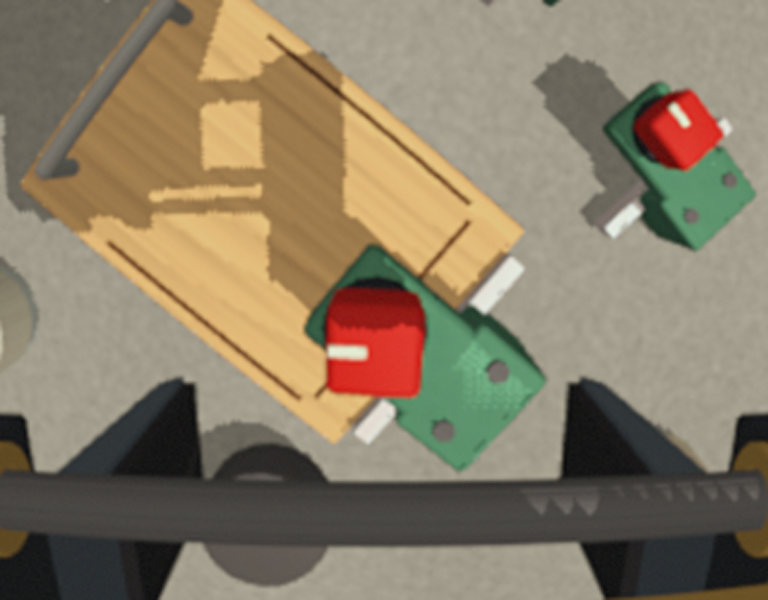

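The board is flush to the stop on both sides. The knob's top face runs from about (329,328) to (421,398), centred at (375,361) and square to the jaws within about 2°. Next I'll measure its position.

```bash
python3 - <<'E'
from h import *
T=np.load("w2.npy");r=lambda u,v:ray("wrist",(u/2.4+160,v/2.4+60),T)
t=ray("top",(166/4+260,418/4+110))
X=tri([t,r(375,361)]);print(X,atz(r(375,361),121))
K=[atz(r(*p),121) for p in [(329,328),(424,328),(421,398),(327,393)]];print(np.array(K))
print("tool offset",T[:3,:3].T@(atz(r(375,361),121)-T[:3,3]),T[:3,:3].T@(X[0]-T[:3,3]))
E
```

```text
(array([573.6353, 141.6703, 139.0701]), [np.float64(0.7773478513882518), np.float64(0.7773478513883763)]) [576.9279 146.0129 121.    ]
[[580.3619 125.3959 121.    ]
 [555.372  149.3483 121.    ]
 [574.5118 168.3175 121.    ]
 [598.5231 142.5886 121.    ]]
tool offset [106.2932  -2.1932   4.3647] [88.2266 -2.815  -1.0612]
```

The first corner set gave a 35 × 26 mm face because the dark red strip is shaded top face, not the side. With the face running from 300 to 398, its centre is (376,347). That puts the wrist view at (573.4,142.3) and the top view at (574.6,142.3), so they agree. I'll descend and grip.

>>> {"fn": "arm_command", "kwargs": {
  "motion": [0, 0, -0.25, -0.03, 2, 0, 3, 0, 0, 0, 0, 3, 0, 0, 0, 0, 3, 0, 0, 0, 0, 2.9, 0, 0, 0, 0, 0, 0, 0, 0, 0, 0, 0, 0, 0],
  "force": 50
}}

```text
time_s: 12.45
tcp_pos: [574.4, 142.5, 109.3]
ee_rot: [0.655, -0.267, 0.655, 0.267]
ft_force: [0.6, 0.0, -0.2]
grip_width: 91.0
```

>>> {"fn": "arm_command", "kwargs": {
  "motion": [1, 0, 0, 0, 0, 1, 0, 0, 0, 0, 1, 0, 0, 0, 0, 1, 0, 0, 0, 0, 1, 0, 0, 0, 0, 1, 0, 0, 0, 0, 1, 0, 0, 0, 0, 1, 0, 0, 0, 0]
}}

```text
time_s: 13.25
tcp_pos: [574.3, 142.6, 108.9]
ee_rot: [0.655, -0.267, 0.655, 0.267]
ft_force: [-0.9, 1.3, 1.7]
grip_width: 36.0
```

```bash
cat >> h.py <<'E'
def rep():
    s=status.read_state();R=toolT(s)[:3,:3]
    print("yaw_cw %.2f"%(-np.degrees(np.arctan2(R[1,1],R[0,1]))),"tq",s["wrist_torque"],"f",s["ft_force"],"tcp",s["tcp_pos"],"gw %.1f"%s["grip_width"],"q6 %.3f"%s["joint_pos"][5],"e6 %.3f"%s["effort"][5],"t",s["time_s"])
E
python3 -c "from h import *;rep()"
```

```text
yaw_cw -134.43 tq [ 0.3288  0.1126 -0.0006] f [-0.8849  1.3007  1.7024] tcp [574.2525 142.566  108.9219] gw 36.0 q6 -2.143 e6 0.008 t 13.25
```

The grip is square: 36.0 mm opening and small side forces. I'll run the free turn, which is guaranteed for 69°, in two parts.

>>> {"fn": "arm_command", "kwargs": {
  "motion": [1, 0, 0, 0, 6, 1, 0, 0, 0, 6, 1, 0, 0, 0, 6, 1, 0, 0, 0, 6, 1, 0, 0, 0, 6],
  "force": 60
}}

```text
time_s: 13.75
tcp_pos: [573.9, 143.0, 108.9]
ee_rot: [0.701, -0.087, 0.702, 0.088]
ft_force: [-4.7, 7.6, 2.5]
grip_width: 35.8
```

```bash
python3 -c "from h import *;rep()"
```

```text
yaw_cw -104.17 tq [1.6941 0.6578 0.0495] f [-4.6552  7.5658  2.5458] tcp [573.9122 143.0211 108.8887] gw 35.8 q6 -1.615 e6 -2.139 t 13.75
```

>>> {"fn": "arm_command", "kwargs": {
  "motion": [1, 0, 0, 0, 6, 1, 0, 0, 0, 6, 1, 0, 0, 0, 6, 1, 0, 0, 0, 6, 1, 0, 0, 0, 6, 1, 0, 0, 0, 3]
}}

```text
time_s: 14.35
tcp_pos: [574.0, 143.7, 108.9]
ee_rot: [0.697, 0.116, 0.698, -0.115]
ft_force: [-4.6, 13.7, 1.1]
grip_width: 35.7
```

```bash
python3 -c "from h import *;rep()"
```

```text
yaw_cw -71.17 tq [2.951  0.5695 0.059 ] f [-4.5861 13.7337  1.0638] tcp [574.0026 143.6731 108.9392] gw 35.7 q6 -1.039 e6 -0.166 t 14.35
```

>>> {"fn": "arm_command", "kwargs": {
  "motion": [1, 0, 0, 0, 4, 1, 0, 0, 0, 4]
}}

```text
time_s: 14.55
tcp_pos: [574.1, 143.8, 109.0]
ee_rot: [0.688, 0.164, 0.688, -0.163]
ft_force: [-1.6, 14.4, -0.1]
grip_width: 35.8
```

```bash
python3 -c "from h import *;rep()"
```

```text
yaw_cw -63.24 tq [3.233  0.4346 0.0455] f [-1.6208 14.4107 -0.0773] tcp [574.076  143.821  108.9537] gw 35.8 q6 -0.901 e6 -1.430 t 14.55
```

The knob is still free, with torque about 0.05 N m after 71°. A side force of 14 N in +y shows the grip is about 1.3 mm off the axis, so I'll shift the tool while stepping on.

>>> {"fn": "arm_command", "kwargs": {
  "motion": [1, 0, 0.12, -0.06, 3, 1, 0, 0, 0, 3]
}}

```text
time_s: 14.75
tcp_pos: [574.1, 144.3, 108.9]
ee_rot: [0.678, 0.199, 0.679, -0.199]
ft_force: [-2.2, 5.9, 0.6]
grip_width: 35.5
```

```bash
python3 -c "from h import *;rep()"
```

```text
yaw_cw -57.32 tq [1.2814 0.2855 0.0757] f [-2.1647  5.9293  0.5592] tcp [574.1241 144.3345 108.9139] gw 35.5 q6 -0.794 e6 -0.991 t 14.75
```

>>> {"fn": "arm_command", "kwargs": {
  "motion": [1, 0, 0, 0, 3, 1, 0, 0, 0, 3]
}}

```text
time_s: 14.95
tcp_pos: [574.2, 144.4, 108.9]
ee_rot: [0.667, 0.235, 0.667, -0.234]
ft_force: [-2.4, 6.6, 0.9]
grip_width: 35.7
```

```bash
python3 -c "from h import *;rep()"
```

```text
yaw_cw -51.30 tq [1.497  0.148  0.0854] f [-2.3644  6.6375  0.8833] tcp [574.1781 144.4383 108.9403] gw 35.7 q6 -0.690 e6 -1.053 t 14.95
```

>>> {"fn": "arm_command", "kwargs": {
  "motion": [1, 0, 0, 0, 3, 1, 0, 0, 0, 3]
}}

```text
time_s: 15.15
tcp_pos: [574.3, 144.5, 109.0]
ee_rot: [0.654, 0.269, 0.654, -0.269]
ft_force: [-1.3, 7.3, 0.6]
grip_width: 35.4
```

```bash
python3 -c "from h import *;rep()"
```

```text
yaw_cw -45.30 tq [1.6255 0.104  0.0796] f [-1.2805  7.3077  0.556 ] tcp [574.2607 144.5156 108.952 ] gw 35.4 q6 -0.585 e6 -1.053 t 15.15
```

>>> {"fn": "arm_command", "kwargs": {
  "motion": [1, 0, 0, 0, 3, 1, 0, 0, 0, 3]
}}

```text
time_s: 15.35
tcp_pos: [574.4, 144.6, 109.0]
ee_rot: [0.639, 0.303, 0.639, -0.302]
ft_force: [-0.7, 8.7, -0.8]
grip_width: 36.0
```

```bash
python3 -c "from h import *;rep()"
```

```text
yaw_cw -39.30 tq [1.8023 0.0238 0.0334] f [-0.6645  8.7088 -0.8359] tcp [574.3999 144.5897 108.9873] gw 36.0 q6 -0.480 e6 -1.052 t 15.35
```

>>> {"fn": "arm_command", "kwargs": {
  "motion": [1, 0, 0, 0, 3, 1, 0, 0, 0, 3]
}}

```text
time_s: 15.55
tcp_pos: [574.5, 144.7, 109.0]
ee_rot: [0.622, 0.336, 0.622, -0.335]
ft_force: [-0.1, 9.1, -0.9]
grip_width: 36.0
```

```bash
python3 -c "from h import *;rep()"
```

```text
yaw_cw -33.29 tq [ 1.8787 -0.1325  0.0051] f [-0.0684  9.056  -0.8612] tcp [574.4798 144.6561 109.0024] gw 36.0 q6 -0.376 e6 -1.052 t 15.55
```

>>> {"fn": "arm_command", "kwargs": {
  "motion": [1, 0, 0, 0, 3, 1, 0, 0, 0, 3]
}}

```text
time_s: 15.75
tcp_pos: [574.6, 144.7, 109.0]
ee_rot: [0.604, 0.369, 0.604, -0.367]
ft_force: [0.6, 10.2, -1.0]
grip_width: 36.1
```

```bash
python3 -c "from h import *;rep()"
```

```text
yaw_cw -27.29 tq [ 2.0254 -0.2384  0.0159] f [ 0.6181 10.2327 -1.0043] tcp [574.5915 144.7059 109.0351] gw 36.1 q6 -0.271 e6 -1.052 t 15.75
```

Turned 107° so far and still free.

>>> {"fn": "arm_command", "kwargs": {
  "motion": [1, 0, 0, 0, 3, 1, 0, 0, 0, 3]
}}

```text
time_s: 15.95
tcp_pos: [574.7, 144.7, 109.1]
ee_rot: [0.584, 0.4, 0.584, -0.398]
ft_force: [0.6, 9.5, -2.0]
grip_width: 35.7
```

```bash
python3 -c "from h import *;rep()"
```

```text
yaw_cw -21.29 tq [ 2.0452 -0.4351  0.0462] f [ 0.6237  9.5232 -2.0293] tcp [574.7317 144.7168 109.0632] gw 35.7 q6 -0.166 e6 -1.052 t 15.95
```

>>> {"fn": "arm_command", "kwargs": {
  "motion": [1, 0, 0, 0, 3, 1, 0, 0, 0, 3]
}}

```text
time_s: 16.15
tcp_pos: [574.8, 144.8, 109.1]
ee_rot: [0.562, 0.43, 0.562, -0.428]
ft_force: [2.1, 12.4, -2.2]
grip_width: 35.4
```

```bash
python3 -c "from h import *;rep()"
```

```text
yaw_cw -15.32 tq [ 2.4405 -0.3984  0.7577] f [ 2.0912 12.4197 -2.2482] tcp [574.8012 144.7999 109.0758] gw 35.4 q6 -0.062 e6 -0.325 t 16.15
```

>>> {"fn": "arm_command", "kwargs": {
  "motion": [1, 0, 0, 0, 3, 1, 0, 0, 0, 3]
}}

```text
time_s: 16.35
tcp_pos: [574.9, 144.9, 109.1]
ee_rot: [0.539, 0.458, 0.539, -0.457]
ft_force: [2.9, 10.4, -3.7]
grip_width: 35.3
```

```bash
python3 -c "from h import *;rep()"
```

```text
yaw_cw -9.35 tq [ 2.3042 -0.6522  0.743 ] f [ 2.9285 10.3577 -3.7434] tcp [574.8748 144.8604 109.056 ] gw 35.3 q6 0.043 e6 -0.361 t 16.35
```

It went stiff between -21.3° and -15.3°: torque jumped from 0.05 to 0.75 N m and then stayed flat. I take the onset as about -18.5°, so the tool target is about +27.5° including a little wind-up.

>>> {"fn": "arm_command", "kwargs": {
  "motion": [1, 0, 0, 0, 4, 1, 0, 0, 0, 4, 1, 0, 0, 0, 4, 1, 0, 0, 0, 4, 1, 0, 0, 0, 4]
}}

```text
time_s: 16.85
tcp_pos: [575.3, 144.9, 109.0]
ee_rot: [0.451, 0.545, 0.451, -0.543]
ft_force: [5.6, 10.5, -8.6]
grip_width: 36.2
```

```bash
python3 -c "from h import *;rep()"
```

```text
yaw_cw 10.68 tq [ 2.2489 -1.3467  0.7623] f [ 5.5695 10.5206 -8.6375] tcp [575.2911 144.8556 109.0243] gw 36.2 q6 0.392 e6 -0.686 t 16.85
```

>>> {"fn": "arm_command", "kwargs": {
  "motion": [1, 0, 0, 0, 4, 1, 0, 0, 0, 4, 1, 0, 0, 0, 4, 1, 0, 0, 0, 4, 1, 0, 0, 0, 1, 1, 0, 0, 0, 0]
}}

```text
time_s: 17.45
tcp_pos: [575.6, 144.8, 109.0]
ee_rot: [0.367, 0.606, 0.366, -0.603]
ft_force: [9.2, 9.1, -10.8]
grip_width: 35.8
```

```bash
python3 -c "from h import *;rep()"
```

```text
yaw_cw 27.55 tq [ 2.0808 -1.7763  0.7503] f [  9.1714   9.055  -10.7861] tcp [575.6414 144.767  108.9737] gw 35.8 q6 0.687 e6 1.090 t 17.45
```

Tool yaw is 27.5°, about 46° past the onset, and the grip still reads 36 mm, so it hasn't slipped. I'll release, lift clear and look.

>>> {"fn": "arm_command", "kwargs": {
  "motion": [0, 0, 0, 0, 0, 0, 0, 0, 0, 0, 0, 0, 0, 0, 0, 0, 0, 0, 0, 0, 0, 0, 0, 0, 0, 0, 0, 0, 0, 0, 0, -2, 0, 0, 0, 0, -4, 0, 0, 0, 0, -4, 0, 0, 0, 0, -4, 0, 0, 0, 0, 0, 0, 0, 0]
}}

```text
time_s: 18.55
tcp_pos: [576.8, 144.3, 254.5]
ee_rot: [0.367, 0.607, 0.366, -0.602]
ft_force: [0.7, 0.1, -0.2]
grip_width: 91.1
```

```bash
python3 - <<'E'
from h import *
rep();s=status.read_state();np.save("w3.npy",toolT(s));a=eyes.read_camera("wrist");cv2.imwrite("pics/w3.png",cv2.resize(a[30:310,140:500],None,fx=2.1,fy=2.1,interpolation=cv2.INTER_CUBIC))
E
```

```text
yaw_cw 27.56 tq [ 0.0102 -0.0843 -0.0192] f [ 0.659   0.1392 -0.2284] tcp [576.8354 144.3352 254.5427] gw 91.1 q6 0.687 e6 -0.005 t 18.55
```

View pics/w3.png

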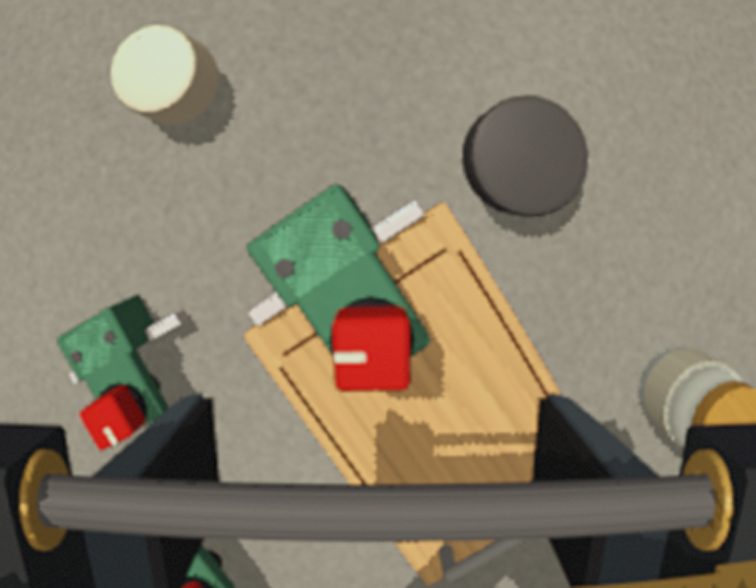

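The dash at (350,357) points the same way in the tool frame as before the turn, and the knob is square to the jaws, so it followed the tool fully. The board is still flush and square against the stop, and both cheeses and the jar stand in place. I'll hand in.

```bash
python3 -c "from h import *;print(robot.hand_in())"
```

```text
the job is handed in; nothing more can be done
None
```

The job is handed in at about 18.6 s of the 67 s allowed; the hand-in gives no verdict.

- **Board:** I gripped the handle, slid and turned the board to about 8 mm short of the stop, then crept in. It met the stop gently, at roughly 16 N above sliding friction against the 40 N limit. The last picture shows it flush and square.
- **Knob:** It ran free for about 116° and then went stiff between 113° and 119°. I turned it on to about 46° past the middle of that range, give or take 3°. The grip stayed at 36 mm, and the dash and flats still lined up with the jaws afterwards, so it did not slip.
- **Let go:** The gripper is open and about 145 mm above the knob, with wrist force near zero. In the last picture the jar and both cheeses look undisturbed; I did not measure them.

Some checks disagreed:
- **Stiff torque:** It read about 0.75 N m instead of about 0.4. It stayed flat instead of rising by the expected 0.06 or so, which may be the sideways force from gripping about 1 mm off the knob's axis.
- **Heights:** Measured from the scene and top views, they came out about 4 mm low. One top and wrist estimate of the knob's height was wrong because I had misread its top face; I corrected that before gripping.
- **Foot force:** I could not measure it directly. The 7–13 N rests on the turn angle alone.

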